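# Unchock and crack open a plaster mould with its lever

## Robot

A 6-joint arm with a two-finger parallel gripper is mounted at the origin on the work surface. World frame = base frame: x ahead of the robot, y to its left, z up, the work surface at z = 0. Lengths are in m, angles in rad, forces in N, time in s.
With the tool pointing down it reaches from about 0.35 to 0.975 m from the base axis. Payload 4.9 kg.
Tool frame: the origin (TCP) lies at the very end of the fingers, on their centre line; the grasp point (between the pads) lies ctrl.grip_point_offset behind it (ctrl.grip_point_offset is the distance from the TCP to the grasp point, in m); z points along the fingers, y is the direction in which the jaws open and shut (so a half turn about z gives the same grasp; the last joint's range is limited). The gripper opens to 85 mm and grips with 20 to 120 N. Pads are 22 mm wide; open, the fingers measure 114 mm over their backs; the gripper's body (76 mm by 85 mm) begins 54 mm behind the grasp point. The pads swing forward as they close: fully open they stand 13 mm farther back than shut.
Start: joints at [1.05, 0.053, 1.613, -0, 1.476, -0.119], TCP at [0.244, 0.575, 0.231] pointing down, gripper open.
Joint ranges: [-3.01, 3.01], [-1.01, 2.22], [0.06, 2.58], [-1.02, 4.17], [0.09, 2.62], [-3.14, 3.14]. Speed limits (rad/s): [2.57, 2.57, 3.14, 3.14, 3.14, 3.14].

## Interface

Orientations are given as a rotation vector (axis times angle).
In Python, from station import ctrl gives the robot as it stands. The module is installed in compiled form; this text tells all that it offers.
- The arm moves only by the shell command python3 -m creep 'ROWS' [FORCE]. ROWS is JSON, a list of rows, each a list of 5 numbers: the closure in counts, from 0 (fully open) to 255 (shut), then the shift along the tool's x, y, z in mm, then the turn about the tool's z in rad. A call has 1 to 12 rows; each row is the pose to reach, as a shift and turn from the pose commanded when the call began, along the tool's axes at that moment; what a row does not reach only later rows make up. A row lasts 1/12 s, in which the tool goes at most 41.7 mm and 7.16 degrees, less where a joint would pass 70% of its speed; a pose out of reach is approached as far as the arm can. A call with a gripper value outside its range is refused whole. The fingers move at their own pace and stop on an object; FORCE is the grip in N (left out, the last holds). Time passes only in rows, so rows that repeat a pose let the fingers close. It gives the time, the measured TCP pose, the force and the opening at its end, in the units of the state.
- ctrl.get_obs(): the state, without advancing time (a new reading comes with each control period).
- ctrl.get_image(name): name is "scene" or "top" or "wrist"; returns the picture (400x640x3 uint8, red, green, blue); there is no depth.
- ctrl.calibration(name): a dict with "fx", "fy", "cx", "cy" (pixels), "R" (3x3) and "t" (3): a world point X has camera coordinates R X + t. Camera axes: x right, y down, z forward; pixel columns grow to the right and rows downward; lengths in m; the calibration is good to about 2 mm. A picture is of the moment at which its call begins: read the wrist's pose just before it. calibration takes no time and is no camera call; for the wrist camera it gives the pose at the moment of the call.
- ctrl.finish_job(): hands the job in, once; it reports no verdict.
Trained networks look in the newest picture that a camera, given by its name, has taken for a name from the list of things; names that differ only in an ending like _2 or _b are one class to them, and where a whole thing is asked for, a point or a joint stands for the part that bears it (a point fixed in the world has none). Each returns a list of dicts, best first, with "conf" (0 to 1); they miss things now and then, are a little off and sometimes report something else, mostly with a low value. They report only what shows in the picture. A call takes as long as a camera call. They do not tell look-alikes from the thing itself.
- ctrl.boxes_of(camera, label): "rect" ([left, top, width, height] in pixels, round what is visible of it).
- ctrl.outline_of(camera, label): "mask" (400x640 bool, what is visible of it) and "rect" ([left, top, width, height] in pixels, round what is visible of it).
The state is a dict: "t": time; "q": joint angles; "dq": joint speeds; "effort": joint torques, N m; "tool_pos": TCP position; "tool_rot": TCP orientation; "contact_force": force on the tool from outside, world axes, zero at the start; "wrist_torque": the same for the moment, N m; "opening": finger opening in m.
Only numpy, scipy, OpenCV 4.12 (cv2) and the standard library are available. Lean on these libraries where they do the work, as an engineer would, in place of code of your own. Each camera call takes 0.05 s, during which the arm holds its last target. There are 200 camera calls.

## Task

The wooden chock under the lever keeps the mould shut. Push the chock sideways by its peg along the board, straight out from under the lever, until it is well clear of the lever; then press the long free end of the lever smoothly all the way down onto the rubber pad, so that its short end raises the heavy plaster flap, and finish while still holding the lever down there with your fingers. Only push and press: do not lift or tip the chock, do not lift the lever out of its fork, do not touch the flap, its handle or the bench, do not let the flap jump or bang shut, and leave the other things where they are.

Things in the scene. Friction and masses are not known exactly. Their poses are not given: they have to be found in the camera images.
- bench: fixed mould bench: plywood board 500 x 320 x 18 mm (bench y -220 to 100 mm). Origin on the table surface under the centre of the rubber pad; +x runs under the lever to the mould, z up. At x = 190 mm a fork of two dark wooden cheeks, 46 mm apart, tops 103 mm above the table, holds the steel pin that is the fulcrum. From x = 275 to 420 mm stands the plaster lower mould, 160 mm wide, 94 mm tall
- pad_top (a point): centre of the top of the rubber pad, 30 mm above the table; the pad is 70 x 70 mm, and the lever's long end comes down on it
- lever: loose wooden bar 275 x 40 x 16 mm, 0.22 kg, resting across the pin: 215 mm on the long side, 60 mm on the short side, with a 14 mm tall rounded nose under the flap. Origin on the pin's axis, 70 mm above the table. At rest its +x points level to the flap, z straight up, and the bar slopes 0.25 rad, long end up; on the pad its z has tilted by about 0.47 rad. Two cleats underneath key it to the pin
- chock: loose wooden chock, 0.25 kg, lying across the board under the lever at bench x about 60 mm: a base 30 x 160 x 22 mm, its inner 45 mm built up to 51 mm tall (the part under the lever), and an upright peg further out. Origin on its underside at the middle of its inner end; its own -y runs along it to the peg, roughly bench -y: the way to push it. It slides on the board
- chock_peg (a point): middle of the chock's upright round peg, half-way up: peg 22 mm thick, 50 mm tall, from 40 mm to 90 mm above the table, on the chock's centre line 112 mm from the inner end. Between the lever's edge (and the chock's built-up part) and the peg about 55 mm are free above the base, where fingertips fit to push the peg outward
- lever_end (a point): point to press: upper face of the lever, on its centre line, 25 mm from the tip of the long end. At rest 140 mm above the table; with the lever down on the pad about 51 mm above the table and 12 mm farther from the mould (towards bench -x). Pressing here takes about 3 to 7 N until the lever meets the pad
- flap (a joint): hinge angle of the flap in rad: 0 closed, growing as its front edge rises; about 0.126 when the lever is down on the pad. Nothing holds it up but the lever
- flap_edge (a point): middle of the flap's front edge (towards the lever), at half its thickness. The flap is a plaster slab 195 x 160 x 40 mm, 2 to 3.3 kg, its underside 94 mm above the table when closed, hinged at bench x = 420 mm; it overhangs the lower mould by 50 mm and carries a steel bow handle 71 mm above its underside
- pot: white plaster mug-shaped pot, 90 mm wide, 85 mm tall, standing on the table; bystander; origin at the centre of its underside
- jar: squat clear jar, 56 mm wide, 75 mm tall, on the bench board beside the lever; bystander; origin at the centre of its underside
- bowl: white bowl, 110 mm wide, 45 mm tall, on the bench board; bystander; origin at the centre of its underside
- clayblock: fired-clay block 50 x 35 x 30 mm standing on the bench board beside the lever; bystander; origin at the centre of its underside
- weight: steel cylinder 36 mm wide, 30 mm tall, standing on the bench board beside the lever; bystander; origin at the centre of its underside
- spatula: spatula lying on the table; bystander; origin at the centre of its underside
- spray: white bottle 60 mm wide, 160 mm tall, standing on the table; bystander; origin at the centre of its underside
There are look-alikes about, which are no part of the job. Leave any green or turquoise look-alike of the chock alone.

How it is judged:
By the outcome, as a careful person would: the job done as asked, in the order asked, and still so for the second after the job is handed in, while the arm keeps its last pose, push and grip.
It also fails if it takes over 38 s, if anything falls off the work surface, if the arm or the gripper's body presses on something with over 40 N, if the wrist force passes 120 N, or if a joint passes its speed limit or range.

## Working session

There is one attempt and no reset: what is moved stays moved. The work goes in short steps, Python scripts to look and compute and a shell command to move; the robot and the scene stay as the last step left them, time stands still between calls to the robot, and variables do not carry over. Pictures are saved under pics/ and viewed, about 8 in all and at most 12, crops included, and the job is handed in when it is done.

```bash
mkdir -p pics
python3 - <<'E'
from station import ctrl
import cv2,numpy as np
o=ctrl.get_obs();print({k:np.round(v,3).tolist() for k,v in o.items()}, ctrl.grip_point_offset)
for c in("scene","top"):
    im=ctrl.get_image(c);cv2.imwrite(f"pics/{c}0.png",im[:,:,::-1])
    k=ctrl.calibration(c);print(c,{a:np.round(b,3).tolist() for a,b in k.items()})
    for l in("bench","lever","chock","chock_peg","pad_top","flap","jar","weight","clayblock","bowl"):
        print(l,[(np.round(d["rect"]).tolist(),round(d["conf"],2)) for d in ctrl.boxes_of(c,l)][:3])
E
```

```text
{'t': 0.0, 'q': [1.05, 0.053, 1.614, -0.0, 1.476, -0.119], 'dq': [0.001, -0.001, 0.001, -0.001, 0.0, -0.0], 'effort': [0.001, -39.368, -37.018, -0.0, 0.007, -0.0], 'tool_pos': [0.244, 0.575, 0.23], 'tool_rot': [-0.627, -3.078, 0.003], 'contact_force': [0.395, 0.258, -0.043], 'wrist_torque': [-0.011, -0.065, -0.006], 'opening': 0.086} 0.0187
scene {'fx': 418.515, 'fy': 418.515, 'cx': 328.843, 'cy': 199.29, 'R': [[-0.497, 0.868, -0.011], [0.675, 0.378, -0.634], [-0.546, -0.323, -0.773]], 't': [0.325, -0.325, 2.018]}
bench [([258.0, 168.0, 142.0, 104.0], 0.88)]
lever [([296.0, 155.0, 43.0, 38.0], 0.9)]
chock [([238.0, 165.0, 36.0, 24.0], 0.89), ([286.0, 178.0, 32.0, 26.0], 0.87), ([262.0, 232.0, 28.0, 38.0], 0.7)]
chock_peg [([287.0, 174.0, 29.0, 35.0], 0.66), ([265.0, 234.0, 21.0, 36.0], 0.66)]
pad_top [([258.0, 167.0, 146.0, 102.0], 0.75)]
flap [([329.0, 174.0, 67.0, 54.0], 0.95)]
jar []
weight []
clayblock []
bowl [([304.0, 206.0, 26.0, 22.0], 0.71), ([437.0, 232.0, 31.0, 41.0], 0.31)]
top {'fx': 448.63, 'fy': 448.63, 'cx': 325.651, 'cy': 200.598, 'R': [[-0.013, -1.0, -0.017], [-0.981, 0.016, -0.193], [0.193, 0.014, -0.981]], 't': [0.007, 0.657, 1.297]}
bench [([255.0, 166.0, 172.0, 127.0], 0.9)]
lever [([328.0, 237.0, 85.0, 25.0], 0.65), ([336.0, 264.0, 14.0, 18.0], 0.41), ([166.0, 263.0, 36.0, 93.0], 0.38)]
chock [([378.0, 208.0, 15.0, 35.0], 0.94), ([353.0, 120.0, 22.0, 49.0], 0.92), ([441.0, 205.0, 30.0, 44.0], 0.59)]
chock_peg [([379.0, 208.0, 10.0, 36.0], 0.92), ([440.0, 203.0, 35.0, 47.0], 0.9), ([352.0, 118.0, 15.0, 51.0], 0.72)]
pad_top [([250.0, 169.0, 181.0, 123.0], 0.79)]
flap [([258.0, 202.0, 78.0, 70.0], 0.78)]
jar [([361.0, 267.0, 16.0, 18.0], 0.64)]
weight [([392.0, 276.0, 16.0, 11.0], 0.59)]
clayblock [([334.0, 268.0, 17.0, 14.0], 0.46)]
bowl [([320.0, 185.0, 37.0, 31.0], 0.92), ([360.0, 268.0, 18.0, 15.0], 0.28), ([253.0, 165.0, 173.0, 126.0], 0.17)]
```

```bash
ls
```

```text
pics
```

Run:
```python
import cv2
t=cv2.imread("pics/top0.png")[100:320,220:500]
cv2.imwrite("pics/a.png",cv2.resize(t,(760,597),interpolation=cv2.INTER_CUBIC))
s=cv2.imread("pics/scene0.png")[130:290,220:430]
cv2.imwrite("pics/b.png",cv2.resize(s,(787,600),interpolation=cv2.INTER_CUBIC))
```

```text
(no output)
```

View pics/a.png

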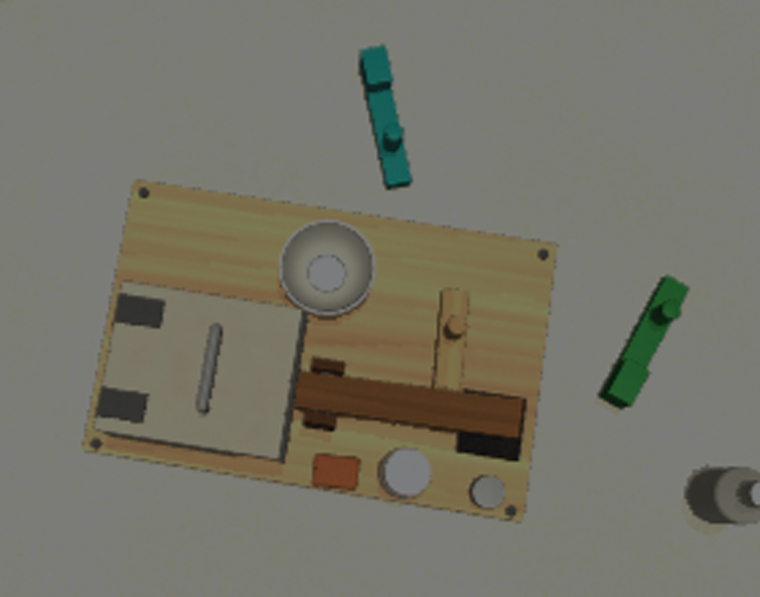

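View pics/b.png

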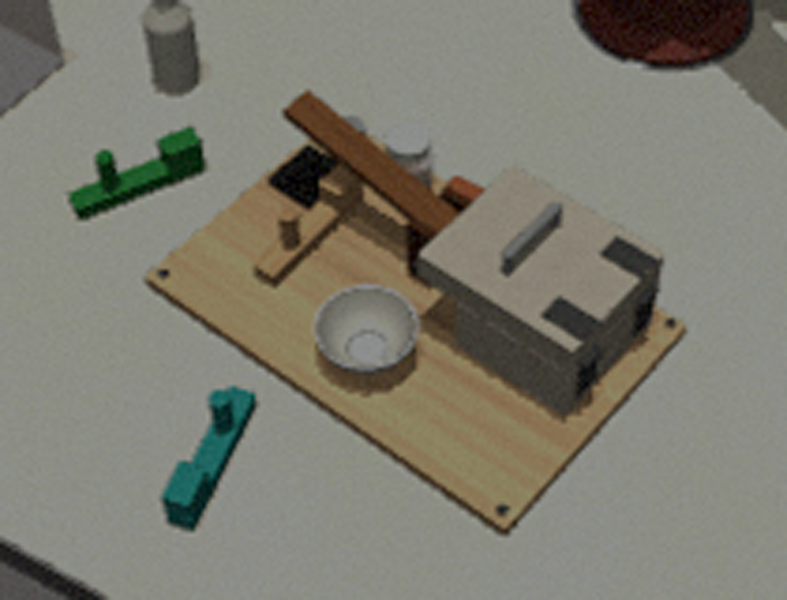

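The real chock is the plain wooden one, running from under the lever at top crop (450,340), with its peg at full-image (388,220). The turquoise one at crop (385,115) and the green one at (645,340) are look-alikes lying off the board. The crops are already enlarged and confirm this. Next I'll fit the bench pose from clicked points in both views.

```bash
cat > h.py <<'E'
import numpy as np
from station import ctrl
from scipy.optimize import least_squares
K={c:ctrl.calibration(c) for c in("top","scene")}
def proj(c,X,k=None):
    k=k or K[c]; p=np.asarray(k["R"])@X+np.asarray(k["t"]); return np.array([k["fx"]*p[0]/p[2]+k["cx"],k["fy"]*p[1]/p[2]+k["cy"]])
def full(c,u): return np.array([220+u[0]*280/760,100+u[1]*220/597]) if c=="top" else np.array([220+u[0]*210/787,130+u[1]*160/600])
def w(p,b):
    c,s=np.cos(p[2]),np.sin(p[2]); return np.array([p[0]+c*b[0]-s*b[1],p[1]+s*b[0]+c*b[1],b[2]])
E
python3 - <<'E'
from h import *
T=[("top",(135,180),(.5,-.22,.018),1),("top",(557,242),(0,-.22,.018),1),("top",(523,521),(0,.1,.018),1),("top",(84,451),(.5,.1,.018),1),
("top",(525,399),(-.0124,-.02,.1465),0),("top",(521,437),(-.0124,.02,.1465),0),("top",(304,308),(.225,-.08,.134),0),("top",(283,461),(.225,.08,.134),0),
("scene",(148,280),(0,-.22,.018),1),("scene",(505,532),(.5,-.22,.018),1),("scene",(685,325),(.5,.1,.018),1),("scene",(283,108),(-.0124,-.02,.1465),0),("scene",(310,92),(-.0124,.02,.1465),0),("scene",(418,255),(.225,-.08,.134),0),("scene",(515,168),(.225,.08,.134),0)]
def f(p): return np.concatenate([proj(c,w(p,np.array(b)+[p[3]*m,0,0]))-full(c,u) for c,u,b,m in T])
r=least_squares(f,[.6,0,1.5,-.06],loss="soft_l1");print(r.x);print(np.round(r.fun.reshape(-1,2),1).tolist())
p=r.x
tri=lambda a,b:least_squares(lambda X:np.r_[proj("top",X)-full("top",a),proj("scene",X)-full("scene",b)],[.6,0,.05])
def inv(X): c,s=np.cos(p[2]),np.sin(p[2]);d=X[:2]-p[:2];return np.round([c*d[0]+s*d[1],-s*d[0]+c*d[1],X[2]],4)
for n,a,b in(("pegtop",(455,322),(290,218)),("outer end",(454,289),(268,268))):
    q=tri(a,b);print(n,q.x,inv(q.x),np.abs(q.fun).max())
print("lever_end",w(p,(.012,0,.14)),"down",w(p,(0,0,.051)),"peg nominal",w(p,(.06,-.09,.065)))
np.save("p.npy",p)
E
```

```text
[ 0.4883065  -0.22824173  1.40199353 -0.04931596]
[[-1.2, -0.2], [-0.4, 0.1], [-0.0, -0.0], [-1.2, -0.1], [-0.8, -0.3], [-1.1, -0.0], [-0.5, 0.1], [-1.5, -0.4], [-2.0, -1.7], [-0.6, -1.5], [-0.2, -1.0], [-1.0, -0.9], [-1.6, -2.0], [-1.3, -1.2], [-1.7, -2.0]]
pegtop [ 0.5945827  -0.18368112  0.08263454] [ 0.0618 -0.0973  0.0826] 1.008952893831406
outer end [ 0.63827928 -0.18853946  0.04157449] [ 0.0643 -0.1412  0.0416] 1.23372664792754
lever_end [ 0.49032253 -0.21641229  0.14      ] down [ 0.4883065  -0.22824173  0.051     ] peg nominal [ 0.58710743 -0.18421474  0.065     ]
```

```bash
R=1; python3 -m creep '[[215,-20,-20,-30,0],[215,-60,-58,-50,0],[215,-100,-97,-50,0],[215,-129,-126,-50,0],[215,-158,-154,-50,0],[215,-187,-182,-50,0],[215,-216,-210,-50,0],[215,-245,-239,-50,0],[215,-274,-267,-50,0],[215,-303,-295,-50,0],[215,-332,-323,-50,0],[215,-361,-352,-50,0]]' 40
```

```text
t: 2.1
tool_pos: [0.4317, 0.1269, 0.2817]
tool_rot: [0.626, 3.077, 0.001]
contact_force: [0.3, 0.7, -0.4]
opening: 0.0132
```

```bash
python3 -m creep '[[215,-28,-29,0,-0.1],[215,-56,-58,0,-0.2],[215,-85,-88,0,-0.28],[215,-113,-117,0,-0.28],[215,-142,-147,0,-0.28],[215,-171,-176,0,-0.28],[215,-200,-206,0,-0.28],[215,-225,-232,0,-0.28],[215,-229,-236,0,-0.28],[215,-229,-236,0,-0.28]]'
python3 - <<'E'
from h import *
import cv2
k=ctrl.calibration("wrist");im=ctrl.get_image("wrist");cv2.imwrite("pics/w1.png",im[:,:,::-1])
import pickle;pickle.dump(k,open("k1.pkl","wb"))
p=np.load("p.npy");print(k)
for b in((.06,-.09,.09),(.06,-.14,.04),(.012,0,.14),(-.0493,-.22,.018)):print(b,proj("",w(p,b),k))
E
```

```text
t: 2.93
tool_pos: [0.5499, -0.1799, 0.2808]
tool_rot: [-0.196, -3.134, -0.001]
contact_force: [0.2, 0.2, -0.4]
opening: 0.0129
{'fx': 351.55381118054726, 'fy': 351.55381118054726, 'cx': 316.2816927513135, 'cy': 201.93609510678806, 'R': array([[ 1.24261429e-01,  9.92249474e-01,  2.79149758e-04],
       [ 9.39874233e-01, -1.17792555e-01,  3.20564096e-01],
       [ 3.18112438e-01, -3.95713870e-02, -9.47226785e-01]]), 't': array([ 0.1085891 , -0.59523103,  0.24460995])}
(0.06, -0.09, 0.09) [315.07015487 209.02457535]
(0.06, -0.14, 0.04) [313.37829473 234.3368223 ]
(0.012, 0, 0.14) [258.8479003  120.55156353]
(-0.0493, -0.22, 0.018) [227.81406722 279.9868698 ]
```

View pics/w1.png

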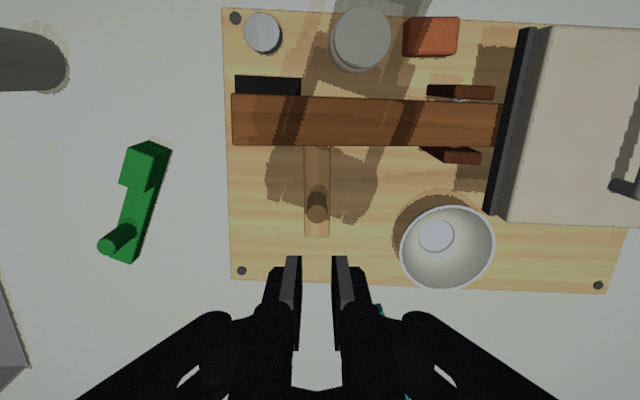

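The wrist view shows the chock's peg top at about (317,214), its outer end at (317,237), and its axis vertical in the image, so it is parallel to tool x. The lever tip edge is at x≈232, rows 95–146. I'll compute the distances.

Run:
```python
from h import *
import pickle
k=pickle.load(open("k1.pkl","rb"));R=k["R"];t=k["t"];C=-R.T@t
def at(u,v,z):
    d=R.T@[(u-k["cx"])/k["fx"],(v-k["cy"])/k["fy"],1];return C+d*(z-C[2])/d[2]
T=np.array([.5499,-.1799,.2808]);x=np.array([-.9922,.1246,0]);y=np.array([.1246,.9922,0])
p=np.load("p.npy")
for n,a in dict(pegtop=(317,214,.09),outer=(317,237,.04),levA=(232,146,.1465),levB=(231.5,95,.1465),c1=(229,280,.018),flapcorner=(490,214,.134), c2=(605,293,.018),levEdgeAtChock=(317,147,.128)).items():
    X=at(*a);d=X-T;print(n,X.round(4),"tool",(1e3*np.array([d@x,d@y])).round(1))
print("bench corner pred",w(p,(p[3],-.22,.018)))
```

```text
pegtop [ 0.5927 -0.183   0.09  ] tool [-42.8   2.3]
outer [ 0.6404 -0.1888  0.04  ] tool [-90.9   2.5]
levA [ 0.5065 -0.2397  0.1465] tool [ 35.6 -64.7]
levB [ 0.4687 -0.2324  0.1465] tool [ 74.  -62.2]
c1 [ 0.6971 -0.3123  0.018 ] tool [-162.6 -113. ]
flapcorner [ 0.595  -0.0305  0.134 ] tool [-26.2 153.8]
c2 [0.7788 0.1805 0.018 ] tool [-182.2  386.1]
levEdgeAtChock [ 0.5188 -0.1738  0.128 ] tool [31.6  2.1]
bench corner pred [ 0.69689436 -0.31381724  0.018     ]
```

```bash
python3 -m creep '[[215,-17,2.5,20,0],[215,-17,2.5,60,0],[215,-17,2.5,100,0],[215,-17,2.5,135,0],[215,-17,2.5,170,0],[215,-17,2.5,200,0],[215,-17,2.5,215,0],[215,-17,2.5,220,0],[215,-17,2.5,220,0]]'
python3 - <<'E'
from h import *
import cv2
im=ctrl.get_image("wrist");cv2.imwrite("pics/w2.png",im[100:,:,::-1]);print(ctrl.get_obs()["contact_force"])
E
```

```text
t: 3.73
tool_pos: [0.5658, -0.1756, 0.06]
tool_rot: [-0.188, -3.133, -0.002]
contact_force: [0.0, 0.2, 0.3]
opening: 0.0135
[-0.85808793 -0.31739439  0.03839171]
```

View pics/w2.png

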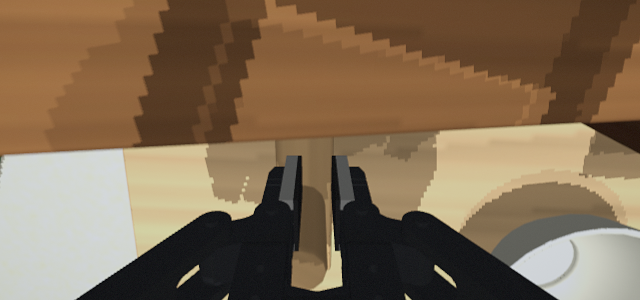

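The peg sits centred in front of the slightly open fingers. I'll push outward smoothly.

```bash
python3 -m creep '[[215,-3,0,0,0],[215,-6,0,0,0],[215,-9,0,0,0],[215,-13,0,0,0],[215,-17,0,0,0],[215,-21,0,0,0],[215,-25,0,0,0],[215,-29,0,0,0],[215,-33,0,0,0],[215,-36,0,0,0],[215,-38,0,0,0],[215,-39,0,0,0]]'
python3 - <<'E'
from h import *
import cv2
im=ctrl.get_image("top");s=ctrl.get_image("scene")
a=cv2.resize(im[160:300,300:440],(560,560),interpolation=cv2.INTER_CUBIC);cv2.imwrite("pics/t3.png",a[:,:,::-1]);print(ctrl.get_obs()["contact_force"])
E
```

```text
t: 4.78
tool_pos: [0.606, -0.1823, 0.0612]
tool_rot: [-0.191, -3.136, -0.0]
contact_force: [-2.8, 0.4, 2.0]
opening: 0.0131
[-0.57913436  0.42840501  0.54761425]
```

View pics/t3.png

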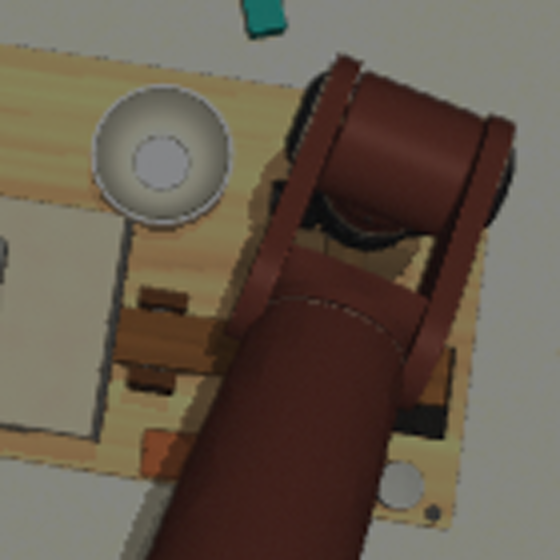

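The arm hides the chock in this view. The push force is a mild 2.8 N, so I'll continue.

```bash
python3 -m creep '[[215,-3,0,0,0],[215,-7,0,0,0],[215,-11,0,0,0],[215,-15,0,0,0],[215,-19,0,0,0],[215,-23,0,0,0],[215,-27,0,0,0],[215,-31,0,0,0],[215,-34,0,0,0],[215,-36,0,0,0],[215,-36,0,0,0]]'
python3 -m creep '[[215,5,0,0,0],[215,9,0,0,0],[215,10,0,-20,0],[215,10,0,-55,0],[215,10,0,-95,0],[215,10,0,-135,0],[215,10,0,-170,0],[215,10,0,-190,0],[215,10,0,-190,0]]'
python3 - <<'E'
from h import *
import cv2,pickle
k=ctrl.calibration("wrist");im=ctrl.get_image("wrist");cv2.imwrite("pics/w4.png",im[:,:,::-1]);pickle.dump(k,open("k2.pkl","wb"))
E
```

```text
t: 5.8
tool_pos: [0.642, -0.1868, 0.0614]
tool_rot: [0.191, 3.135, -0.0]
contact_force: [0.1, 0.8, -0.5]
opening: 0.0137
t: 6.55
tool_pos: [0.6339, -0.1865, 0.2598]
tool_rot: [0.191, 3.124, -0.007]
contact_force: [0.3, -0.5, 0.7]
opening: 0.0132
```

View pics/w4.png

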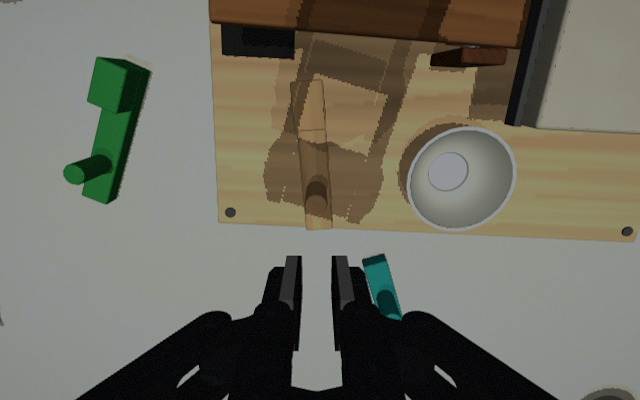

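The chock is out: its inner end is at about (308,80), with the lever edge at row 35 above it. It is still on the board, with its outer end near the front edge at row 229. Next I'll measure the clearance and move above the lever end.

```bash
python3 -m creep '[[255,30,-10,0,0.047],[255,65,-21,10,0.047],[255,100,-33,30,0.047],[255,125,-41,50,0.047],[255,136,-45,60,0.047],[255,138,-45,60,0.047],[255,138,-45,60,0.047],[255,138,-45,60,0.047]]'
python3 - <<'E'
from h import *
import cv2,pickle
p=np.load("p.npy")
def at(k,u,v,z):
    R=k["R"];C=-R.T@k["t"];d=R.T@[(u-k["cx"])/k["fx"],(v-k["cy"])/k["fy"],1];return C+d*(z-C[2])/d[2]
def inv(X): c,s=np.cos(p[2]),np.sin(p[2]);d=X[:2]-p[:2];return np.round([c*d[0]+s*d[1],-s*d[0]+c*d[1]],4)
k=pickle.load(open("k2.pkl","rb"))
for n,a in dict(inner=(308,80,.069),outer=(319,229,.04),boardedge=(319,227,.018)).items():print(n,inv(at(k,*a)))
k=ctrl.calibration("wrist");pickle.dump(k,open("k3.pkl","wb"));im=ctrl.get_image("wrist");cv2.imwrite("pics/w5.png",im[:,:,::-1])
o=ctrl.get_obs();print(o["tool_pos"],o["tool_rot"],o["opening"],inv(o["tool_pos"]))
E
```

```text
t: 7.27
tool_pos: [0.4896, -0.2133, 0.1916]
tool_rot: [0.265, 3.13, -0.0]
contact_force: [-0.7, 0.5, 0.9]
opening: -0.0
inner [ 0.0552 -0.0543]
outer [ 0.0729 -0.2112]
boardedge [ 0.0734 -0.2183]
[ 0.4901263  -0.21342883  0.19219276] [ 2.63934214e-01  3.12888655e+00 -8.14940546e-04] 6.887182149349333e-05 [0.0149 0.0007]
```

View pics/w5.png

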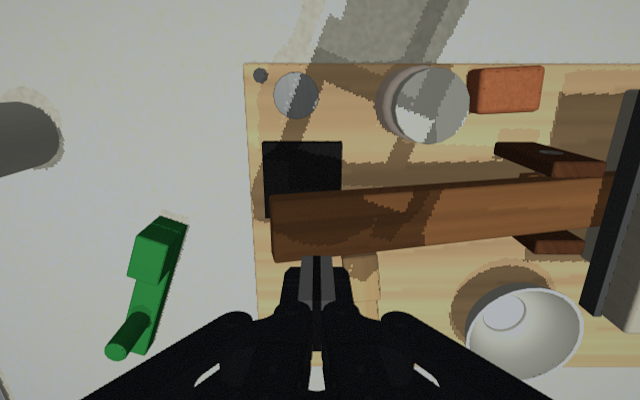

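The gripper is shut, and the lever tip corners are at (271,196) and (276,261). I'll check the offset of the press point.

Run:
```python
from h import *
import pickle
p=np.load("p.npy")
def at(k,u,v,z):
    R=k["R"];C=-R.T@k["t"];d=R.T@[(u-k["cx"])/k["fx"],(v-k["cy"])/k["fy"],1];return C+d*(z-C[2])/d[2]
def inv(X): c,s=np.cos(p[2]),np.sin(p[2]);d=X[:2]-p[:2];return np.round([c*d[0]+s*d[1],-s*d[0]+c*d[1]],4)
k=pickle.load(open("k3.pkl","rb"))
for a in((271,196,.1465),(276,261,.1465),(263,142,.03),(341,142,.03),(245,63,.018)):print(inv(at(k,*a)))
```

```text
[-0.0088  0.0241]
[-0.0075 -0.0165]
[-0.0294  0.0354]
[0.0377 0.0355]
[-0.0431  0.0993]
```

```bash
python3 -m creep '[[255,2,0,15,0],[255,2,0,30,0],[255,2,0,40,0],[255,2,0,43,0],[255,2,0,45,0],[255,2,0,47,0],[255,2,0,49,0],[255,2,0,51,0],[255,2,0,53,0],[255,2,0,55,0],[255,2,0,57,0],[255,2,-1,59,0]]'
```

```text
t: 8.32
tool_pos: [0.488, -0.2148, 0.1342]
tool_rot: [0.265, 3.127, -0.003]
contact_force: [-0.2, 0.7, 5.8]
opening: -0.0001
```

Contact at 5.8 N. I'll follow the arc down.

```bash
python3 -m creep '[[255,0,-1,2,0],[255,0,-2,5,0],[255,0,-3,8,0],[255,0,-4,11,0],[255,0,-5,14,0],[255,0,-6,17,0],[255,0,-6.5,20,0],[255,0,-7,23,0],[255,0,-7.5,26,0],[255,0,-8,29,0],[255,0,-8.5,32,0],[255,0,-9,35,0]]'
python3 -m creep '[[255,0,-0.5,3,0],[255,0,-1,6,0],[255,0,-1,9,0],[255,0,-1.5,12,0],[255,0,-1.5,15,0],[255,0,-2,18,0],[255,0,-2,21,0],[255,0,-2,24,0],[255,0,-2,27,0],[255,0,-2,29,0],[255,0,-2,31,0],[255,0,-2,32,0]]'
```

```text
t: 9.32
tool_pos: [0.4867, -0.2223, 0.0989]
tool_rot: [0.265, 3.127, 0.003]
contact_force: [0.9, 4.9, 5.9]
opening: 0.0004
t: 10.32
tool_pos: [0.4865, -0.2247, 0.067]
tool_rot: [0.265, 3.127, 0.001]
contact_force: [0.3, 3.3, 8.1]
opening: -0.0002
```

```bash
python3 -m creep '[[255,0,0,1.5,0],[255,0,0,3,0],[255,0,0,4.5,0],[255,0,0,6,0],[255,0,0,7.5,0],[255,0,0,8.5,0],[255,0,0,9.5,0],[255,0,0,10,0]]'
```

```text
t: 10.98
tool_pos: [0.4866, -0.2247, 0.0571]
tool_rot: [0.265, 3.127, 0.001]
contact_force: [0.2, 4.1, 6.4]
opening: 0.0001
```

```bash
python3 -m creep '[[255,0,0,0.7,0],[255,0,0,1.4,0],[255,0,0,2.1,0],[255,0,0,2.8,0],[255,0,0,3.5,0],[255,0,0,3.5,0]]'
```

```text
t: 11.48
tool_pos: [0.4865, -0.2246, 0.0536]
tool_rot: [0.265, 3.127, 0.001]
contact_force: [0.9, 1.8, 6.1]
opening: 0.0001
```

```bash
python3 -m creep '[[255,0,0,0.6,0],[255,0,0,1.2,0],[255,0,0,1.8,0],[255,0,0,2.0,0]]'; python3 -m creep '[[255,0,0,0.5,0],[255,0,0,1,0],[255,0,0,1,0]]'
```

```text
t: 11.82
tool_pos: [0.4867, -0.2246, 0.0521]
tool_rot: [0.265, 3.127, 0.002]
contact_force: [-0.1, 5.0, 10.4]
opening: 0.0
t: 12.07
tool_pos: [0.4868, -0.2247, 0.052]
tool_rot: [0.265, 3.128, 0.002]
contact_force: [-3.2, 6.3, 14.2]
opening: 0.0001
```

The force is rising and z is stuck, so the lever is on the pad. I'll add a little preload, then check visually.

```bash
python3 -m creep '[[255,0,0,0.5,0],[255,0,0,1,0],[255,0,0,1,0],[255,0,0,1,0],[255,0,0,1,0],[255,0,0,1,0]]'
python3 - <<'E'
from h import *
import cv2
im=ctrl.get_image("scene")[130:290,220:430];a=cv2.resize(im,(630,480),interpolation=cv2.INTER_CUBIC)
cv2.imwrite("pics/s6.png",a[:,:,::-1]);print(ctrl.get_obs()["contact_force"])
E
```

```text
t: 12.57
tool_pos: [0.4869, -0.2247, 0.0518]
tool_rot: [0.265, 3.128, 0.002]
contact_force: [-5.3, 7.7, 19.4]
opening: -0.0002
[-4.62912933  6.61621922 18.77754989]
```

View pics/s6.png

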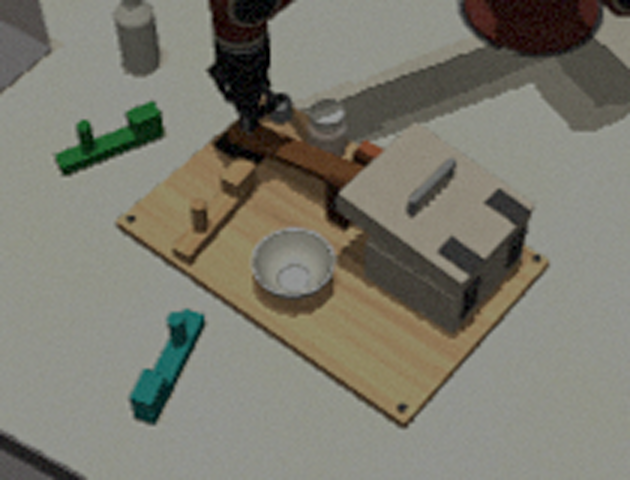

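The scene shows the lever down on the pad under the fingers, the flap raised off the mould, the chock clear and upright, and the bystanders in place. The force is steady, so I'm handing in.

```bash
python3 -c "
from station import ctrl
o=ctrl.get_obs();print(o['t'],o['contact_force'],o['tool_pos']);print(ctrl.finish_job())"
```

```text
12.6167 [-4.62912933  6.61621922 18.77754989] [ 0.48686645 -0.22468379  0.05184926]
the job is handed in; nothing more can be done
None
```

The job is handed in at 12.6 s: the chock is out from under the lever, and the fingers are still holding the lever down on the pad.

- **Chock:** I pushed the plain wooden chock outward by its peg, about 70 mm along its own axis. Its inner end finished about 34 mm clear of the lever edge. It turned a few degrees relative to the bench. It is still upright, with its outer end about 7–9 mm short of the front edge of the board.
- **Lever:** With the gripper shut I followed the lever end down its arc at 6–8 N. Below about 52 mm tool height the force climbed and the height stopped changing, which is the pad. I held there at about 19 N.
- **Last checks:** The final scene picture shows the lever down, the flap raised, and the bowl, jar, spray bottle and both coloured look-alikes apparently where they were.
- **Not measured:** I did not measure the flap angle, only saw it raised. At the hold there is also about 8 N of sideways friction force; it was not growing when I handed in. The different position estimates disagreed by up to about 4 mm. The second push ended reading almost no force, so I confirmed the chock's final position only from the pictures.

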